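Set the cold-light attenuator to its third click

ROBOT

A 7-joint arm with a two-finger parallel gripper is mounted at the origin on the work surface. World frame = base frame: x ahead of the robot, y to its left, z up, the work surface at z = 0. Lengths are in mm, angles in rad, forces in N, time in s.
With the tool pointing down it reaches from about 400 to 850 mm from the base axis. Payload 10.4 kg.
Tool frame: the origin (TCP) lies at the very end of the fingers, on their centre line; the grasp point (between the pads) lies 19 mm behind it; z points along the fingers, y is the line along which they close (so a half turn about z gives the same grasp; the last joint's range is limited). The gripper opens to 85 mm and grips with 20 to 120 N. Pads are 22 mm wide; open, the fingers measure 114 mm over their backs; the gripper's body (76 mm by 85 mm) begins 54 mm behind the grasp point. The pads swing forward as they close: fully open they stand 13 mm farther back than shut.
Start: joints at [-1.239, 0.332, -0.065, 1.46, 0.022, 1.35, -0.088], TCP at [217.115, 586.099, 231.338] pointing down, gripper open.
Joint ranges: [-2.6, 2.6], [-0.5, 2.12], [-1.47, 1.34], [0.16, 2.42], [-1.27, 4.41], [0.06, 2.06], [-2.6, 2.6]. Speed limits (rad/s): [2.22, 2.22, 2.79, 2.79, 3.14, 3.14, 3.14].

INTERFACE

Orientations are given as a unit quaternion [w, x, y, z].
In Python, from rig import ctrl gives the robot as it stands. Calls block until the motion is done:
- ctrl.reach(position, orientation): joint-space move of the TCP to a pose.
- ctrl.servo_line(position, rot=None, v=150): straight line of the TCP; rot=None keeps the orientation; v is the mean speed in mm/s.
- ctrl.movej(angles): joint-space move.
- ctrl.command_gripper(opening): finger opening in mm; the grip force is fixed at half the most; returns when the fingers have stopped.
- ctrl.sleep(seconds).
- ctrl.solve_ik(position, orientation): joint angles nearest the present ones, or None.
- ctrl.observe(): the state.
- ctrl.get_image(name): name is "scene" or "top" or "wrist"; returns the picture (480x640x3 uint8, red, green, blue); there is no depth.
- ctrl.camera_params(name): a dict with "K" (3x3 intrinsics, pixels), "k1" (the pictures are not rectified: a ray, as slopes to the right and down, at radius r is drawn at 1 + k1 r^2 times it, then the intrinsics apply), "R" (3x3) and "t" (3): a world point X has camera coordinates R X + t; the wrist camera has in their place "T_tool_cam" (4x4, takes a point from camera to tool coordinates, whose origin is the TCP and whose axes are the flange's). Camera axes: x right, y down, z forward; pixel columns grow to the right and rows downward; lengths in mm; the calibration is good to about 2 mm. A picture is of the moment at which its call begins: read the wrist's pose just before it. camera_params takes no time and is no camera call.
A pose or a line that the arm cannot do raises ctrl.MotionError and nothing moves.
- ctrl.sign_off(): hands the job in, once; it reports no verdict.
Trained networks look in the newest picture that a camera, given by its name, has taken for a name from the list of things; names that differ only in an ending like _2 or _b are one class to them, and where a whole thing is asked for, a point or a joint stands for the part that bears it (a point fixed in the world has none). Each returns a list of dicts, best first, with "conf" (0 to 1); they miss things now and then, are a little off and sometimes report something else, mostly with a low value. They report only what shows in the picture. A call takes as long as a camera call.
- ctrl.recognise(camera, label): "rect" ([left, top, right, bottom] in pixels, round what is visible of it).
The state is a dict: "time_s": time; "joints": joint angles; "joint_vel": joint speeds; "joint_efforts": joint torques, N m; "ee_pos": TCP position; "ee_rot": TCP orientation; "wrist_force": force on the tool from outside, world axes, zero at the start; "wrist_torque": the same for the moment, N m; "finger_gap": finger opening in mm.
Only numpy, scipy, OpenCV 4.12 (cv2) and the standard library are available. Lean on these libraries where they do the work, as an engineer would, in place of code of your own. Each camera call takes 0.05 s, during which the arm holds its last target. There are 200 camera calls.

TASK

Set the brightness of the microscope's cold-light source: with the fingertips, push the black lever on top of the white box gently along its slot until it is fully home at the closed stop, the end where the round light port sticks out, then push it back the other way by three clicks from that stop and leave it resting in that third notch, fingers clear. Count the clicks by feel, do not let the lever run past the third one and do not squeeze it, and leave everything standing on and around the box where it is.

Things in the scene. Friction and masses are not known exactly. Their poses are not given: they have to be found in the camera images.
- illuminator: white box of a cold-light source, fixed: 160 (its x) x 190 (its y) x 80 mm high; origin under its centre. A steel light port, 40 mm across, sticks 40 mm out of its -y end. The lever's slot runs along its y on the flat top, at x = -30 mm, from y = -56 to +56 mm. Only the eyepiece stands on the top besides, behind the slot
- attenuator_top (a point): centre of the upper end of the black lever in the slot: an upright tab 20 mm wide (across the slot) x 10 mm thick (along it), reaching 35 mm above the box's top, 115 mm above the bench; at the box's y = -49 mm when closed
- attenuator (a joint): lever travel (m): 0 in the closed notch by the light port, growing to the box's +y. Notches every 14 mm (0, 14, 28, 42 ... 98 mm), stops 1 mm beyond the first and last. Leaving a notch takes about 4 N, rising to 6 N; half-way to the next notch it suddenly lets go, the lever snaps into that notch by itself and stays. Starts at 14 or 28 mm
- oil_bottle: small amber dropper bottle, 28 mm across, 62 mm tall; origin under its centre
- slide_box: flat grey plastic slide box, 50 x 85 x 33 mm; origin under its centre, long side along its y
- eyepiece: black microscope eyepiece, 32 mm across, 50 mm tall, standing on the rear part of the housing's top; origin under its centre
- specimen_jar: clear specimen jar with white lid, 50 mm across, 60 mm tall; origin under its centre
- dish: shallow glass dish, 90 mm across, 16 mm tall; origin under its centre
- objective: steel objective lens standing on the table, 28 mm across, 45 mm tall; origin under its centre
- wash_bottle: white wash bottle, 68 mm across, 150 mm tall; origin under its centre

How it is judged:
By the outcome, as a careful person would: the job done as asked, in the order asked, and still so for the second after the job is handed in, with the robot touching nothing.
It also fails if it takes over 64 s, if anything falls off the work surface, if the arm or the gripper's body presses on something with over 40 N, if the wrist force passes 120 N, or if a joint passes its speed limit or range.

## Working session

There is one attempt and no reset: what is moved stays moved. The work goes in short steps, each a Python script; the robot and the scene stay as the last script left them, time stands still between calls to the robot, and variables do not carry over. Pictures are saved under pics/ and viewed, on a budget of 10 in all, crops included, one or two more only if the job needs it, and the job is handed in when it is done.

```bash
mkdir -p pics; ls
python3 - <<'E'
from rig import ctrl
import cv2,numpy as np
for c in ["scene","top"]:
    im=ctrl.get_image(c); cv2.imwrite(f"pics/{c}0.png",im[:,:,::-1])
    p=ctrl.camera_params(c); print(c,{k:np.round(v,3).tolist() for k,v in p.items()})
    for n in ["illuminator","attenuator_top","eyepiece","oil_bottle","wash_bottle","specimen_jar","slide_box"]:
        print(n,[(np.round(d["rect"]).tolist(),round(d["conf"],2)) for d in ctrl.recognise(c,n)[:2]])
print(ctrl.observe())
print(ctrl.camera_params("wrist"))
E
```

```text
pics
scene {'K': [[444.189, 0.0, 315.485], [0.0, 444.189, 244.347], [0.0, 0.0, 1.0]], 'k1': -0.015, 'R': [[0.568, 0.823, 0.004], [0.694, -0.476, -0.54], [-0.443, 0.31, -0.841]], 't': [-416.552, -264.226, 1134.776]}
illuminator [([249.0, 230.0, 374.0, 357.0], 0.58)]
attenuator_top [([278.0, 265.0, 290.0, 285.0], 0.53)]
eyepiece [([319.0, 284.0, 337.0, 310.0], 0.56)]
oil_bottle [([280.0, 228.0, 291.0, 247.0], 0.8), ([322.0, 334.0, 376.0, 387.0], 0.56)]
wash_bottle [([373.0, 245.0, 397.0, 275.0], 0.15)]
specimen_jar [([373.0, 243.0, 396.0, 275.0], 0.86)]
slide_box [([229.0, 248.0, 272.0, 291.0], 0.89)]
top {'K': [[445.5, 0.0, 326.287], [0.0, 445.5, 240.825], [0.0, 0.0, 1.0]], 'k1': -0.006, 'R': [[-0.029, -1.0, -0.006], [-0.983, 0.03, -0.179], [0.179, 0.001, -0.984]], 't': [129.047, 544.114, 971.874]}
illuminator [([296.0, 180.0, 404.0, 260.0], 0.89)]
attenuator_top [([355.0, 218.0, 363.0, 231.0], 0.6)]
eyepiece [([333.0, 180.0, 348.0, 201.0], 0.72)]
oil_bottle []
wash_bottle [([164.0, 294.0, 205.0, 325.0], 0.9), ([323.0, 275.0, 335.0, 287.0], 0.43)]
specimen_jar [([256.0, 203.0, 283.0, 
[... 613 characters left out ...]
wrist_force': array([0.67348801, 0.30883442, 0.27858632]), 'wrist_torque': array([ 0.01738115, -0.02990972,  0.00762609]), 'finger_gap': 85.20580405331586}
{'K': array([[420.97290453,   0.        , 326.4100554 ],
       [  0.        , 420.97290453, 244.62786645],
       [  0.        ,   0.        ,   1.        ]]), 'k1': 0.014002675277941511, 'T_tool_cam': array([[-2.14268803e-04, -9.50399443e-01, -3.11031917e-01,
         8.11687226e+01],
       [ 9.99999970e-01, -2.41525744e-04,  4.91175823e-05,
         7.62912028e-01],
       [-1.21803538e-04, -3.11031897e-01,  9.50399466e-01,
        -1.42547296e+02],
       [ 0.00000000e+00,  0.00000000e+00,  0.00000000e+00,
         1.00000000e+00]])}
```

Run:
```python
import cv2
for c,(x0,y0,x1,y1) in {"top":(220,150,440,315),"scene":(210,190,410,340)}.items():
    im=cv2.imread(f"pics/{c}0.png")[y0:y1,x0:x1]; cv2.imwrite(f"pics/{c}0c.png",cv2.resize(im,(800,600) if c=="scene" else (800,600),interpolation=cv2.INTER_CUBIC))
```

```text
(no output)
```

View pics/top0c.png

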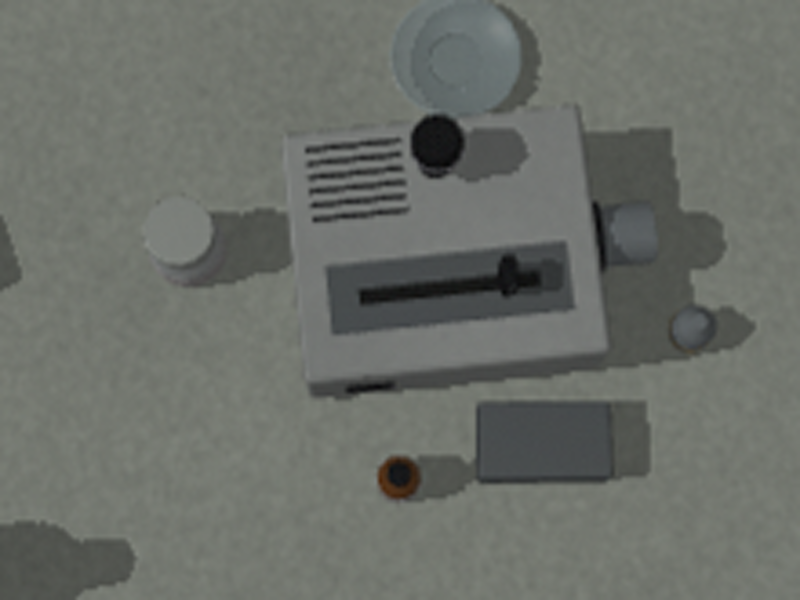

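View pics/scene0c.png

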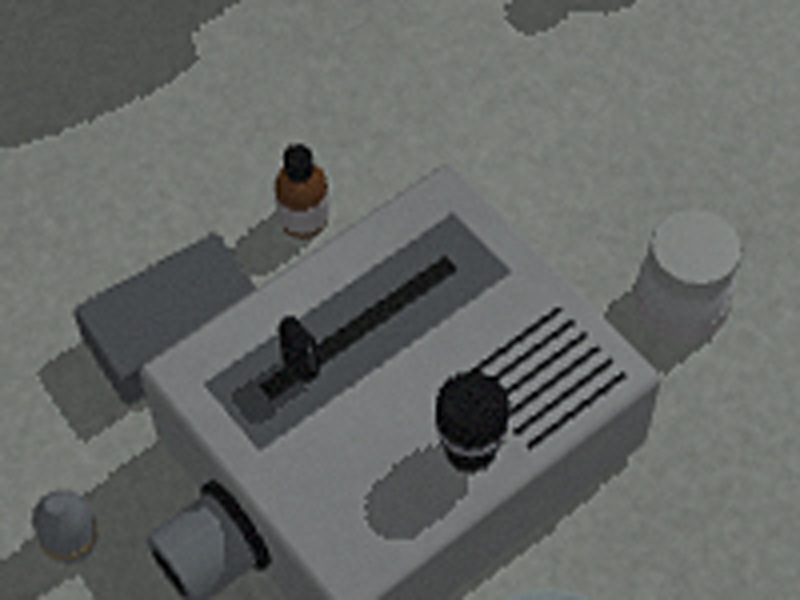

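The top view shows the box top with corners at crop pixels (287,133), (577,105), (607,352) and (308,382). The port points to −y on the right, the lever is at (508,262), and the slot runs from (360,297) to about (560,275). The slide box and oil bottle are in front (−x), the eyepiece is behind, and the scene view agrees.

```bash
cat > h.py <<'E'
from rig import ctrl
import numpy as np, cv2
def backproj(cam,uv,z,pose=None):
    p=ctrl.camera_params(cam); K=np.array(p["K"],float)
    n=cv2.undistortPoints(np.array(uv,float).reshape(-1,1,2),K,np.array([p["k1"],0,0,0,0.]))[:,0]
    d=np.c_[n,np.ones(len(n))]
    if pose is None:
        R=np.array(p["R"]); o=-R.T@p["t"]; d=d@R
    else:
        from scipy.spatial.transform import Rotation as Ro
        Rt=Ro.from_quat(np.roll(pose[1],-1)).as_matrix(); T=p["T_tool_cam"]
        o=Rt@T[:3,3]+pose[0]; d=d@(Rt@T[:3,:3]).T
    return o+d*((z-o[2])/d[:,2])[:,None]
E
python3 - <<'E'
from h import *
c=np.array([[287,133],[577,105],[607,352],[308,382]])*.275+[220,150]
P=backproj("top",c,80)[:,:2]
L=np.array([[80,95],[80,-95],[-80,-95],[-80,95]],float)
m=P.mean(0); A=P-m
th=np.arctan2((L[:,0]*A[:,1]-L[:,1]*A[:,0]).sum(),(L*A).sum())
R=np.array([[np.cos(th),-np.sin(th)],[np.sin(th),np.cos(th)]])
print(P.round(),m.round(1),th, (A@R).round())
def loc(p): return ((p[:,:2]-m)@R).round(1)
print("lever top",loc(backproj("top",np.array([[508,262]])*.275+[220,150],115)),"rect",loc(backproj("top",[[359,222]],115)))
print("lever scene",loc(backproj("scene",np.array([[290,325]])*.25+[210,190],115)))
s=np.array([[360,297],[540,279]])*.275+[220,150]
print("slot",loc(backproj("top",s,80)))
for n,uv,z in [("eyep",(437,137),50+80),("oil",(400,475),62),("slide",(545,440),33)]:
    q=backproj("top",np.array([uv])*.275+[220,150],z);print(n,q.round(),loc(q))
for n,off in [("closed",[-30,-49]),("n3",[-30,-7])]: print(n,m+R@off)
# scene check of box corners
c=np.array([[143,370],[443,167],[657,375]])*.25+[210,190]
print("scene corners",loc(backproj("scene",c,80)))
E
```

```text
[[669. 172.]
 [682. -11.]
 [525. -21.]
 [512. 162.]] [596.9  75.4] 0.06792466550277258 [[ 79.  91.]
 [ 79. -92.]
 [-79. -91.]
 [-79.  92.]]
lever top [[-24.5 -34.2]] rect [[-24.3 -32.7]]
lever scene [[-30.8 -32.4]]
slot [[-29.9  55.4]
 [-29.5 -55.8]]
eyep [[649.  80. 130.]] [[51.8  0.7]]
oil [[455. 107.  62.]] [[-139.4   41.5]]
slide [[477.  15.  33.]] [[-123.6  -52.3]]
closed [570.32633103  24.47683251]
n3 [567.47568829  66.3799808 ]
scene corners [[-71.  -90.2]
 [-73.3  91. ]
 [ 79.5  95.5]]
```

```bash
cat >> h.py <<'E'
m0=np.array([596.9,75.4]); th=0.0679
Rb=np.array([[np.cos(th),-np.sin(th)],[np.sin(th),np.cos(th)]])
def W(x,y,z): return np.r_[m0+Rb@[x,y],z]
def loc(p): p=np.atleast_2d(p); return ((p[:,:2]-m0)@Rb).round(1)
phi=(np.pi/2+th)/2
Q=np.array([0,np.cos(phi),np.sin(phi),0])
E
python3 - <<'E'
from h import *
print(ctrl.solve_ik(W(-30,0,260),Q))
ctrl.reach(W(-30,0,260),Q)
ctrl.command_gripper(0)
s=ctrl.observe(); print(s["time_s"],s["ee_pos"],loc(s["ee_pos"]),s["ee_rot"],s["finger_gap"],s["joints"].round(2))
im=ctrl.get_image("wrist"); cv2.imwrite("pics/w1.png",im[:,:,::-1])
pose=(s["ee_pos"],s["ee_rot"])
for n in ["attenuator_top","illuminator","eyepiece"]:
    for d in ctrl.recognise("wrist",n)[:2]:
        r=d["rect"]; print(n,np.round(r),d["conf"])
E
```

```text
[-0.65518519  0.20785981  0.52327015  1.58930064 -0.10537684  1.37267609
 -0.05256718]
3.7917 [566.98596803  73.33481979 260.00936849] [[-30.  -0.]] [1.79286872e-05 6.82711913e-01 7.30687652e-01 7.42254743e-06] 0.3048922466357752 [-0.66  0.21  0.52  1.59 -0.11  1.37 -0.05]
attenuator_top [314. 250. 344. 276.] 0.57
attenuator_top [466. 176. 559. 264.] 0.18
eyepiece [416. 198. 473. 250.] 0.83
eyepiece [184. 133. 225. 168.] 0.55
```

View pics/w1.png

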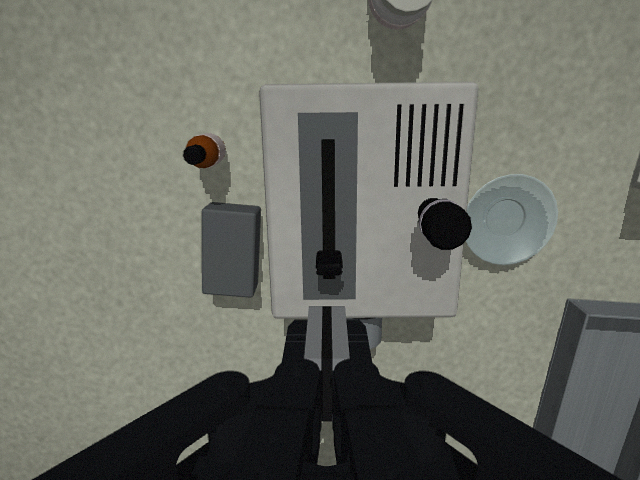

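Run:
```python
from h import *
s=ctrl.observe(); pose=(s["ee_pos"],s["ee_rot"])
print("corners",loc(backproj("wrist",[[261,86],[477,85],[457,316],[272,317]],80,pose)))
print("slot",loc(backproj("wrist",[[328,139]],80,pose)))
print("lever",loc(backproj("wrist",[[329,252],[329,263],[329,275],[316,263],[342,263]],115,pose)))
cv2.imwrite("pics/w1c.png",cv2.resize(cv2.imread("pics/w1.png")[230:310,285:375],None,fx=7,fy=7,interpolation=cv2.INTER_CUBIC))
```

```text
corners [[-77.7  95.1]
 [ 76.8  95.6]
 [ 80.3 -88.4]
 [-77.4 -89.4]]
slot [[-29.7  58.3]]
lever [[-29.  -18.6]
 [-29.  -27.1]
 [-29.  -36.5]
 [-38.5 -27.1]
 [-19.6 -27.1]]
```

View pics/w1c.png

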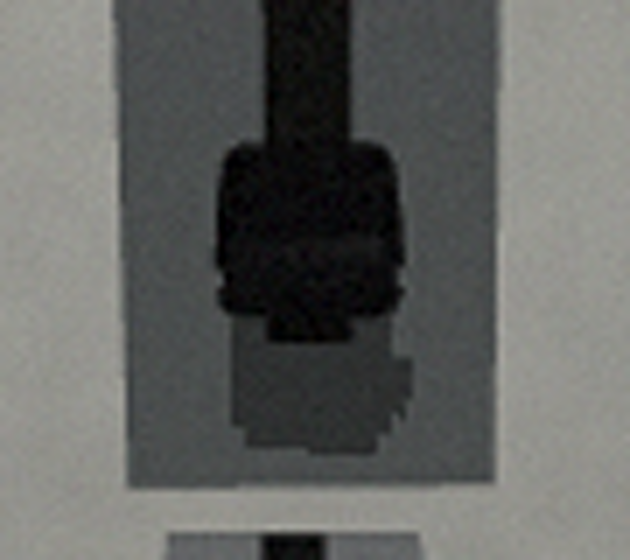

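The top end of the lever is at crop rows 240–315, about local y = −35 after offset, so it is in the 14 mm notch. I'll descend on its +y side and push towards the port.

```bash
cat >> h.py <<'E'
X,Z=-29.5,97
def force(b=0,n=3):
    f=[]
    for _ in range(n): ctrl.sleep(0.01); f.append(ctrl.observe()["wrist_force"])
    return float(np.mean(f,0)[:2]@Rb[:,1])-b
E
python3 - <<'E'
from h import *
ctrl.servo_line(W(X,-5,150),v=200); ctrl.servo_line(W(X,-5,Z),v=80); ctrl.sleep(.2)
b=force(n=10); print("base",b,ctrl.observe()["wrist_force"],ctrl.observe()["time_s"])
y=-5; log=[]
while y>-42:
    y-=1; ctrl.servo_line(W(X,y,Z),v=20); f=force(b); log.append((y,round(f,1),float(loc(ctrl.observe()["ee_pos"])[0,1])))
    if f>9: break
print(log,ctrl.observe()["time_s"])
E
```

```text
base -0.13277214332859785 [0.7523595  0.55303019 1.06865401] 5.7833
[(-6, -0.3, -6.1), (-7, 0.1, -7.1), (-8, 0.2, -8.1), (-9, -0.5, -9.1), (-10, -0.3, -10.1), (-11, -0.1, -11.1), (-12, 0.3, -12.1), (-13, 0.3, -13.1), (-14, 0.1, -14.1), (-15, 0.3, -15.1), (-16, 0.1, -16.1), (-17, 0.3, -17.1), (-18, -0.1, -18.0), (-19, 2.2, -18.6), (-20, 4.4, -19.6), (-21, 5.1, -20.8), (-22, 4.3, -21.9), (-23, 4.0, -23.2), (-24, 2.1, -24.6), (-25, 0.1, -25.9), (-26, 0.8, -26.2), (-27, 0.0, -27.1), (-28, -0.0, -28.1), (-29, -0.1, -29.1), (-30, -0.3, -30.0), (-31, -0.3, -31.1), (-32, 0.8, -32.0), (-33, 2.9, -32.6), (-34, 5.0, -33.1), (-35, 7.6, -33.1), (-36, 10.6, -33.3)] 14.3083
```

Home at the stop: one snap, then a wall 1 mm past the notch with force rising to 10 N and no motion. Next I go over to the −y side and push back, counting clicks.

Run:
```python
from h import *
ctrl.servo_line(W(X,-22,Z),v=60); ctrl.servo_line(W(X,-22,150),v=200); ctrl.servo_line(W(X,-77,150),v=200); ctrl.servo_line(W(X,-77,Z),v=80); ctrl.sleep(.2)
b=force(n=10); print("base",b,ctrl.observe()["time_s"])
y=-77; log=[]; clicks=0; loaded=False; peak=0
while y<-27 and clicks<3:
    y+=1; ctrl.servo_line(W(X,y,Z),v=20); f=-force(b); log.append((y,round(f,1),float(loc(ctrl.observe()["ee_pos"])[0,1])))
    if f>3: loaded=True
    if loaded and f<1: clicks+=1; loaded=False; log.append("click")
    if f>9: break
print(log,clicks,ctrl.observe()["time_s"])
```

```text
base -0.20169268345776833 16.625
[(-76, -0.2, -75.9), (-75, -0.3, -74.9), (-74, -0.1, -73.9), (-73, -0.4, -73.0), (-72, -0.6, -71.9), (-71, -0.2, -70.9), (-70, -0.3, -70.0), (-69, 0.4, -68.9), (-68, -0.5, -67.9), (-67, -0.6, -66.9), (-66, -0.6, -65.9), (-65, -0.3, -64.9), (-64, -0.0, -64.0), (-63, 2.3, -63.4), (-62, 4.1, -62.5), (-61, 4.4, -61.3), (-60, 4.1, -60.1), (-59, 3.5, -58.8), (-58, 2.0, -57.5), (-57, 0.1, -56.1), 'click', (-56, -0.3, -55.7), (-55, -0.2, -54.9), (-54, 0.1, -54.0), (-53, 0.1, -52.9), (-52, -0.1, -51.9), (-51, -0.0, -50.9), (-50, -0.3, -50.0), (-49, 2.1, -49.4), (-48, 3.7, -48.5), (-47, 4.7, -47.3), (-46, 4.5, -46.1), (-45, 3.2, -44.8), (-44, 1.7, -43.4), (-43, -0.6, -42.1), 'click', (-42, 0.2, -41.7), (-41, -0.0, -40.9), (-40, -0.3, -39.9), (-39, -0.2, -38.9), (-38, -0.4, -38.0), (-37, -0.1, -36.9), (-36, -0.0, -36.0), (-35, 2.3, -35.4), (-34, 4.1, -34.5), (-33, 4.9, -33.3), (-32, 4.4, -32.1), (-31, 3.7, -30.7), (-30, 1.7, -29.5), (-29, -0.1, -28.1), 'click'] 3 29.825
```

Run:
```python
from h import *
ctrl.servo_line(W(X,-40,Z),v=60); ctrl.servo_line(W(X,-40,160),v=200); ctrl.reach(W(X,0,260),Q); ctrl.sleep(.3)
s=ctrl.observe(); im=ctrl.get_image("wrist"); cv2.imwrite("pics/w2.png",im[:,:,::-1])
d=ctrl.recognise("wrist","attenuator_top"); print(d[:1],s["time_s"],s["ee_pos"],s["wrist_force"])
```

```text
[{'rect': [316.7, 218.5, 341.2, 239.5], 'conf': 0.96}] 31.4333 [567.07512619  72.93719976 258.94722011] [-0.12972965 -0.04368988 -0.51912252]
```

View pics/w2.png

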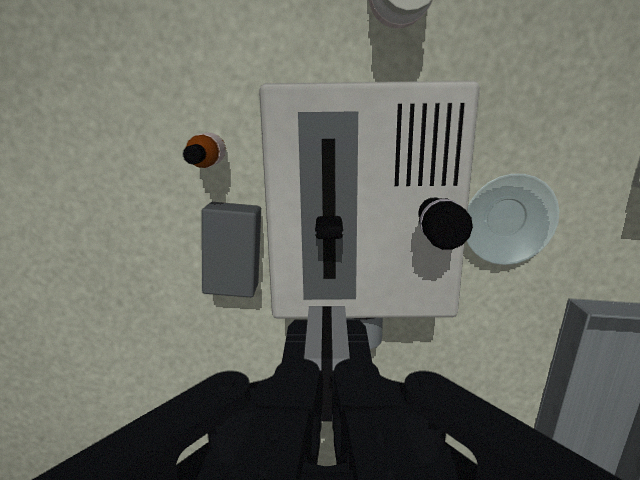

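The lever is now at (329,~230). It was at about 268, so it moved ~37 px, or ~28 mm, from the 14 mm notch to the 42 mm notch. The eyepiece, dish, bottle and slide box have not moved.

```bash
python3 -c "
from rig import ctrl
ctrl.sign_off(); print(ctrl.observe()['time_s'])"
```

```text
the job is handed in; nothing more can be done
the job is handed in; nothing more can be done
```

The lever was pushed home to the closed stop, then back three clicks, and now rests in the third notch (42 mm) with the fingers clear. I handed the job in at about 31 s of the 64 s allowed.

- **Closing:** With closed fingers I pushed from the +y side. There was one click, from the 14 mm notch to closed. Then the lever came up against the stop 1 mm further on, where the force reached 10.6 N with almost no further motion.
- **Opening:** From the −y side I felt three clean clicks 14 mm apart, each peaking at 4.4–4.9 N. I stopped right after the third snap, with the fingers well short of the lever in its new notch, then backed off and lifted.
- **Last checks:** The final wrist picture shows the lever about 28 mm from where it started, which matches 14 mm to 42 mm. The eyepiece, dish, oil bottle and slide box are where they were. The objective was hidden from view, and the specimen jar shows only partly.
- **Disagreements:** The first position measurements differed between cameras by up to about 6 mm across the slot and 2–3 mm along it. This did not matter because contact was found by feel.

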